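# Hold a jaw insert home in the locating nest

### The arm

A 6-joint arm with a two-finger parallel gripper is mounted at the origin on a cart in front of the work surface, level with it; the furniture and walls round the work are solid. World frame = base frame: x ahead of the robot, y to its left, z up, the work surface at z = 0. Lengths are in mm, angles in rad, forces in N, time in s.
With the tool pointing down it reaches from about 350 to 925 mm from the base axis. Payload 6.4 kg.
Tool frame: the origin (TCP) lies at the very end of the fingers, on their centre line; the grasp point (between the pads) lies 19 mm behind it (env.pinch_z is the distance from the TCP to the grasp point, in mm); z points along the fingers, y is the line along which they close (so a half turn about z gives the same grasp; the last joint's range is limited). The gripper opens to 94 mm and grips with 3 to 60 N. Pads are 16 mm wide; open, the fingers measure 119 mm over their backs; the gripper's body (75 mm by 177 mm) begins 78 mm behind the grasp point.
Start: joints at [1.014, 0.245, 1.558, -0, 1.339, -0.174], TCP at [242.786, 602.967, 205.455] pointing down, gripper open.
Joint ranges: [-3.13, 3.13], [-1.02, 2.26], [0.13, 2.54], [-0.95, 4.09], [0.21, 2.88], [-2.74, 2.74]. Speed limits (rad/s): [2.57, 2.57, 3.14, 3.14, 3.14, 3.14].

### API

Orientations are given as a unit quaternion [x, y, z, w].
In Python, from bench import env, snapshot, get_calibration gives the robot as it stands. The module is installed in compiled form; this text tells all that it offers.
- The arm moves only by the tool apply_moves, never from a script. Its argument "deltas" is a list of rows, each a list of 5 numbers: the shift along the tool's x, y, z in cm, then the turn about the tool's z in degrees, then the closure, from -1 (fully open) to 1 (shut). A call has 1 to 12 rows; each row is the pose to reach, as a shift and turn from the pose commanded when the call began, along the tool's axes at that moment; what a row does not reach only later rows make up. A row lasts 1/10 s, in which the tool goes at most 50 mm and 8.59 degrees, less where a joint would pass 70% of its speed; a pose out of reach is approached as far as the arm can. A call with a gripper value outside its range is refused whole. The fingers move at their own pace and stop on an object; the grip force is fixed at half the most. Time passes only in rows, so rows that repeat a pose let the fingers close. It gives the time, the measured TCP pose, the force, the opening and the grip force at its end, in the units of the state.
- env.get_state(): the state, without advancing time (a new reading comes with each control period).
- snapshot(name): name is "scene" or "top"; returns the picture (480x640x3 uint8, red, green, blue); there is no depth.
- get_calibration(name): a dict with "camera_matrix" (3x3 intrinsics, pixels), "position" and "orientation" of the camera in the world. Camera axes: x right, y up, looking along -z (the intrinsics and any distortion apply to the point x, -y, -z); pixel columns grow to the right and rows downward; lengths in mm; the calibration is good to about 2 mm. A picture is of the moment at which its call begins. get_calibration takes no time and is no camera call.
- env.sign_off(): hands the job in; it is judged then, once.
The state is a dict: "time": time; "joints": joint angles; "joint_velocities": joint speeds; "effort": joint torques, N m; "tcp_pos": TCP position; "eef_rot": TCP orientation; "force": force on the tool from outside, world axes, zero at the start; "ft_torque": the same for the moment, N m; "width": finger opening in mm; "grasp_force": force on a finger pad.
Only numpy, scipy, OpenCV 4.12 (cv2) and the standard library are available. Lean on these libraries where they do the work, as an engineer would, in place of code of your own. Each camera call takes 0.05 s, during which the arm holds its last target. There are 200 camera calls.

### The job

Pick up the serrated steel jaw insert from the worktop and lay it flat on the dark grey locating nest, then slide its end under the lip of the blue end stop until it is fully home in the corner: its end against the end stop and its long side flush against both brass side pads. Finish while still holding it there with the gripper, pushing it steadily, firmly but without ramming it (about 5 to 15 N each way), against the end stop and against the side pads at once, ready for a gauge reading; do not let go. Leave the brass weight, the hex key and the marker alone.

Things in the scene. Friction and masses are not known exactly. Their poses are not given: they have to be found in the camera images.
- insert_center (a point): Centre of the loose grey serrated steel jaw insert, a bar 22 mm (its x) by 60 mm (its y) by 11 mm high (solid to 10 mm, teeth on top), about 0.14 kg, lying teeth up on the worktop. The point is 5 mm above its underside; z is up. Both ends are alike: either may go first. Grasp it across the 22 mm.
- nest: Locating nest fixed on the worktop: a dark grey anodised aluminium plate, 100 mm (x) by 124 mm (y) by 12 mm thick; origin at the centre of its underside, its bed (top face) 12 mm above. It carries side pads along +x and an end stop at +y. All rigid; friction on bed, pads and stop is high (up to about 1), so sliding along one stop under load can feel like meeting the other.
- nest_seat (a point): The point of the nest where the insert's centre (5 mm above its underside) lies when it is flat on the bed and home against the pads and the end stop; 4 mm in x, 5 mm in y and 17 mm in z from the nest's origin. Axes as the nest's: the insert's long side lies along y; +x points into the side pads, +y into the end stop.
- side_pads: Two brass pads on the nest, 6 mm high above the bed, 14 mm wide in x, their locating faces in one plane at nest x = +15 mm, facing -x. One spans nest y = -34 to -18 mm, the other y = +23 to +35 mm (mostly under the lip); the 41 mm gap between them leaves room for a finger. Origin and axes are the nest's.
- end_stop: Blue end stop on the nest, 50 mm wide (nest x = -23 to +27 mm), 19 mm high above the bed. Its locating face is at nest y = +35 mm, facing -y. A 6 mm thick lip stands out over the bed from that face to nest y = +25 mm, with its underside 13 mm above the bed: the insert's end goes in below it from -y and cannot be dropped in from above. Origin and axes are the nest's.
- weight: Bystander: brass calibration weight, 29 mm across, 48 mm high, standing; origin at its underside.
- hex_key: Bystander: dark hex key, 33 x 88 x 7 mm, lying; origin at its underside.
- red_marker: Bystander: red and white marker pen, 17 x 135 x 16 mm, lying; origin at its underside.
Mind the look-alikes: they are no part of the job. What is shaped like the part that bears insert_center but green or pink is not meant.

How it is judged:
By the outcome, as a careful person would: the job done as asked, in the order asked, and still so for the second after the job is handed in, while the arm keeps its last pose, push and grip.
It also fails if it takes over 54 s, if anything falls off the work surface, if the arm or the gripper's body presses on something with over 40 N, if the wrist force passes 120 N, or if a joint passes its speed limit or range.

## Working session

There is one attempt and no reset: what is moved stays moved. The work goes in short steps, Python scripts to look and compute and a tool call to move; the robot and the scene stay as the last step left them, time stands still between calls to the robot, and variables do not carry over. Pictures are saved under pics/ and viewed, at most 10 in all, crops included, and the job is handed in when it is done.

Besides the shell and the picture viewer there is one more tool, called after "Emit:" as a command line: name --pt "numbers of a row" for each row, then --argument value for the rest. apply_moves: Moves the arm, as the interface text tells. Its arguments: {"type":"object","properties":{"deltas":{"type":"array","items":{"type":"array","items":{"type":"number"}}}},"required":["deltas"]}

```bash
mkdir -p pics
python3 - <<'E'
from bench import env,snapshot,get_calibration
import cv2
for n in("scene","top"):
    im=snapshot(n); cv2.imwrite(f"pics/{n}0.png",im[:,:,::-1]); c=get_calibration(n); print(n,c)
print(env.get_state(),env.pinch_z)
E
```

```text
scene {'camera_matrix': array([[492.14797579,   0.        , 322.14417448],
       [  0.        , 492.14797579, 239.10636318],
       [  0.        ,   0.        ,   1.        ]]), 'position': array([600.16703792, 901.56370256, 568.54534029]), 'orientation': array([0.03005398, 0.43534971, 0.89761524, 0.06208277])}
top {'camera_matrix': array([[616.68981545,   0.        , 315.63119359],
       [  0.        , 616.68981545, 236.82044327],
       [  0.        ,   0.        ,   1.        ]]), 'position': array([ 367.1017725 ,  241.32010337, 1231.91083529]), 'orientation': array([ 0.04117047, -0.04390337, -0.69913219,  0.71245467])}
{'time': 0.1, 'joints': array([ 1.01388808e+00,  2.45739362e-01,  1.55888904e+00, -8.20568671e-06,
        1.33868085e+00, -1.74135166e-01]), 'joint_velocities': array([ 0.0013542 ,  0.00073437, -0.00187185,  0.00020758,  0.00188891,
       -0.00088788]), 'effort': array([-4.70434370e-04, -4.16915452e+01, -3.15523767e+01,  6.86886488e-02,
        3.10046354e-02, -6.00415819e-05]), 'tcp_pos': array([242.50040655, 602.49023799, 204.4603145 ]), 'eef_rot': array([ 1.90219303e-01,  9.81741249e-01, -8.03024679e-04, -3.03059278e-04]), 'force': array([ 0.54023011, -0.09866331, -0.44035142]), 'ft_torque': array([ 0.01538332, -0.00714542, -0.03971726]), 'grasp_force': 0.0, 'width': 94.19743737064638} 18.8
```

View pics/scene0.png

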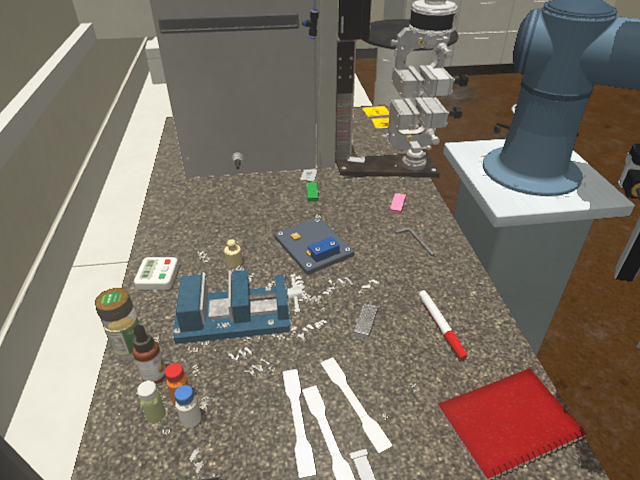

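View pics/top0.png

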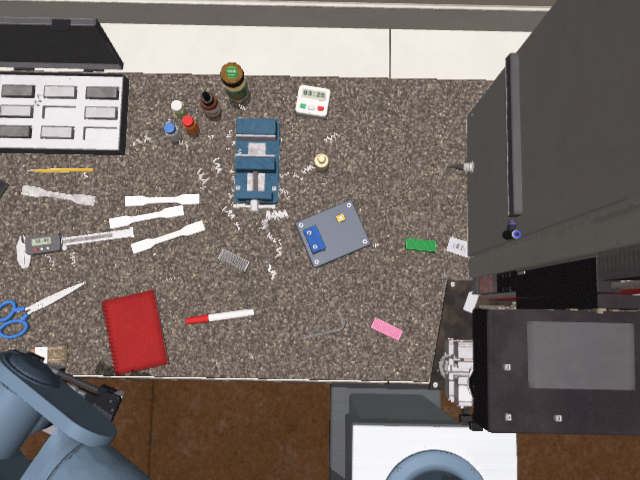

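The candidates for the insert in the top view are grey (233,260), green (420,244) and pink (387,328). Only the grey one is serrated steel, so that's the one meant. The nest is at (332,234) with its blue stop at (313,239). I'll confirm in an enlarged crop and measure.

```bash
cat > h.py <<'E'
import numpy as np,cv2
from scipy.spatial.transform import Rotation as R
from bench import env,snapshot,get_calibration
def ray(n,px,z):
    c=get_calibration(n);K=c["camera_matrix"];r=R.from_quat(c["orientation"])
    p=np.atleast_2d(np.array(px,float));d=np.c_[(p[:,0]-K[0,2])/K[0,0],-(p[:,1]-K[1,2])/K[1,1],-np.ones(len(p))]
    d=r.apply(d);o=c["position"];return o+d*((z-o[2])/d[:,2])[:,None]
def proj(n,P):
    c=get_calibration(n);K=c["camera_matrix"];q=R.from_quat(c["orientation"]).inv().apply(np.atleast_2d(P)-c["position"])
    return np.c_[K[0,0]*q[:,0]/-q[:,2]+K[0,2],K[1,1]*-q[:,1]/-q[:,2]+K[1,2]]
def big(im,x,y,w,h,s):return cv2.resize(im[y:y+h,x:x+w],None,fx=s,fy=s,interpolation=cv2.INTER_CUBIC)
E
python3 - <<'E'
from h import *
t=cv2.imread("pics/top0.png");s=cv2.imread("pics/scene0.png")
a=big(t,205,190,180,90,4.4);b=big(s,265,205,130,140,2.5)
b2=big(s,265,210,100,70,4); b3=big(s,340,295,60,50,4)
H=320;can=np.zeros((a.shape[0]+200,800,3),np.uint8);can[:a.shape[0],:a.shape[1]]=a
b2=cv2.resize(b2,(285,200));b3=cv2.resize(b3,(240,200))
can[a.shape[0]:,:285]=b2;can[a.shape[0]:,290:530]=b3
cv2.imwrite("pics/c1.png",can);print(can.shape)
hsv=cv2.cvtColor(t,cv2.COLOR_BGR2HSV)
for p in[(233,260),(228,255),(240,264),(350,245),(312,225),(313,238),(250,275),(215,250)]:print(p,t[p[1],p[0]],hsv[p[1],p[0]])
def rect(im,box,m,z,n):
    x,y,w,h=box;q=np.zeros_like(m);q[y:y+h,x:x+w]=m[y:y+h,x:x+w]
    q=cv2.morphologyEx(q,cv2.MORPH_CLOSE,np.ones((3,3)));q=cv2.morphologyEx(q,cv2.MORPH_OPEN,np.ones((3,3)))
    c=max(cv2.findContours(q,0,1)[0],key=cv2.contourArea)
    P=ray(n,c[:,0],z)[:,:2].astype(np.float32);print(n,cv2.contourArea(c),cv2.minAreaRect(c),'world',cv2.minAreaRect(P))
lo=lambda im,a,b:cv2.inRange(cv2.cvtColor(im,cv2.COLOR_BGR2HSV),a,b)
rect(t,(290,195,90,75),lo(t,(100,40,50),(130,255,255)),12,"top")
rect(t,(295,215,40,45),lo(t,(100,140,50),(130,255,255)),31,"top")
rect(s,(305,232,40,32),lo(s,(100,140,30),(130,255,255)),31,"scene")
rect(s,(265,210,100,70),lo(s,(100,40,20),(130,255,255)),12,"scene")
g=cv2.cvtColor(t,cv2.COLOR_BGR2HSV)
rect(t,(212,242,45,36),lo(t,(0,0,95),(180,35,255)),11,"top")
rect(s,(345,295,45,48),lo(s,(0,0,95),(180,35,255)),11,"scene")
E
```

```text
(596, 800, 3)
(233, 260) [118 118 124] [  0  12 124]
(228, 255) [156 159 164] [ 11  12 164]
(240, 264) [127 128 134] [  4  13 134]
(350, 245) [155 142 137] [112  30 155]
(312, 225) [125 122 123] [130   6 125]
(313, 238) [185 110  67] [109 163 185]
(250, 275) [105 116 129] [ 14  47 129]
(215, 250) [ 89  96 107] [ 12  43 107]
top 362.0 ((314.2235412597656, 238.90589904785156), (26.77593231201172, 15.328252792358398), 67.16634368896484) world ((510.5305480957031, 240.7241668701172), (53.62282943725586, 30.541179656982422), 23.853769302368164)
top 230.0 ((314.1034851074219, 238.74136352539062), (24.816919326782227, 13.524564743041992), 66.80140686035156) world ((508.6173400878906, 240.9562530517578), (48.96104049682617, 26.5657958984375), 24.208234786987305)
scene 213.0 ((323.0616455078125, 245.66439819335938), (10.88482666015625, 27.97283363342285), 69.44395446777344) world ((507.15264892578125, 244.25279235839844), (48.77888870239258, 27.29165267944336), 23.394926071166992)
scene 500.0 ((323.7586364746094, 248.3965606689453), (19.126619338989258, 31.568206787109375), 68.19859313964844) world ((504.59027099609375, 229.20565795898438), (61.674095153808594, 48.7589111328125), 23.63646697998047)
top 332.0 ((233.50003051757812, 259.5), (30.857738494873047, 12.074767112731934), 26.56505012512207) world ((466.4309387207031, 400.08203125), (61.640174865722656, 23.88126564025879), 64.64896392822266)
scene 467.5 ((364.8500061035156, 320.45001220703125), (15.178933143615723, 35.10128402709961), 18.434947967529297) world ((465.7801818847656, 406.0099182128906), (69.40199279785156, 23.321243286132812), 65.12670135498047)
```

View pics/c1.png

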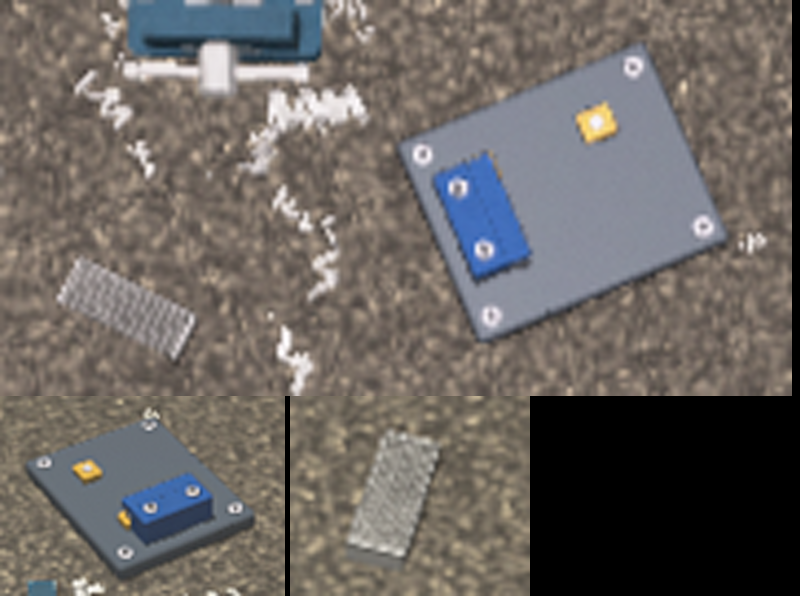

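The crop confirms it: serrated grey bar at top-view (233,260). The nest plate corners are clear, the blue stop is on its left side (world +y) and the brass pads on its upper side (world +x).

Run:
```python
from h import *
def nest(n,C,f,o,y0=0):
    p=(np.array(C,float)-[0,y0]+.5)/f-.5+o
    P=ray(n,p,12)[:,:2];print(n,P.round(1).tolist(),'ctr',P.mean(0),'edges',[round(np.linalg.norm(P[i]-P[i-1]),1) for i in range(4)])
    # order: +x-y, -x-y, -x+y, +x+y
    ey=(P[2]+P[3]-P[0]-P[1]);ex=(P[0]+P[3]-P[1]-P[2]);print('yaw',np.degrees(np.arctan2(-ey[0],ey[1])),np.degrees(np.arctan2(ex[1],ex[0])))
nest("top",[(640,43),(726,239),(483,341),(401,146)],4.4,[205,190])
nest("scene",[(27,463),(152,418),(253,515),(120,571)],2.85,[265,210],396)
P=ray("top",(np.array([(80,259),(196,317),(177,359),(58,299)])+.5)/4.4-.5+[205,190],10.5)[:,:2];print(P,P.mean(0))
P=ray("scene",(np.array([(390,432),(440,442),(405,557),(349,547)])-[290,396]+.5)/4-.5+[340,295],10.5)[:,:2];print(P,P.mean(0))
s=env.get_state();r=R.from_quat(s["eef_rot"]).as_matrix();print(r.round(3),s["tcp_pos"])
```

```text
top [[591.7, 170.2], [502.5, 130.3], [454.2, 239.3], [542.2, 278.2]] ctr [522.66493977 204.50768031] edges [np.float64(118.8), np.float64(97.8), np.float64(119.3), np.float64(96.2)]
yaw 24.270330746203474 23.999687766873308
scene [[588.8, 172.5], [501.7, 134.1], [453.0, 244.9], [540.7, 285.1]] ctr [521.06504398 209.157473  ] edges [np.float64(122.4), np.float64(95.3), np.float64(121.0), np.float64(96.5)]
yaw 23.401387903383654 24.22556246233792
[[488.00382298 422.15263801]
 [462.72766749 368.92456204]
 [443.62272851 376.87385318]
 [469.68493767 431.40596591]] [466.00978916 399.83925478]
[[459.26322982 371.75812128]
 [441.03575791 379.75136135]
 [466.82376945 434.88734299]
 [486.29013415 427.35315379]] [463.35322283 403.43749485]
[[-0.928  0.373 -0.001]
 [ 0.373  0.928 -0.001]
 [ 0.    -0.002 -1.   ]] [242.50040655 602.49023799 204.4603145 ]
```

Emit:
apply_moves --pt "-5 -2 1 8 -1" --pt "-9 -3.5 2 16 -1" --pt "-13 -5 3 24 -1" --pt "-17 -6.5 4 32 -1" --pt "-21 -8 5 40 -1" --pt "-25 -9.5 6 48 -1" --pt "-28.1 -10.6 7 56 -1" --pt "-28.1 -10.6 8 64 -1" --pt "-28.1 -10.6 9 72 -1" --pt "-28.1 -10.6 10 80 -1" --pt "-28.1 -10.6 11 88 -1" --pt "-28.1 -10.6 12 93.5 -1"

```text
time: 1.3
tcp_pos: [463.5, 399.4, 84.5]
eef_rot: [0.847, 0.532, -0.0, -0.0]
force: [-0.1, 0.2, -1.0]
width: 94.0
grasp_force: 0.0
```

Emit:
apply_moves --pt "0 0 0 0 -1" --pt "0 0 0 0 -1"

```text
time: 1.5
tcp_pos: [463.6, 399.5, 85.2]
eef_rot: [0.845, 0.535, -0.0, -0.0]
force: [0.2, -0.1, 0.5]
width: 93.9
grasp_force: 0.0
```

Run:
```python
from h import *
s=env.get_state();r=R.from_quat(s["eef_rot"]).as_matrix();print(r.round(3),s["tcp_pos"],s["joints"],s["force"],s["time"])
t=snapshot("top");q=snapshot("scene")
a=big(t[:,:,::-1],180,210,110,110,4);b=big(q[:,:,::-1],310,230,100,115,3.8)
c=np.zeros((440,830,3),np.uint8);c[:440,:440]=a;c[:437,445:825]=b;cv2.imwrite("pics/c2.png",c[:,:800])
```

```text
[[ 0.428  0.904 -0.001]
 [ 0.904 -0.428 -0.   ]
 [-0.001 -0.    -1.   ]] [463.6280452  399.54476916  85.22475275] [5.26256121e-01 2.91291156e-01 1.73642554e+00 1.46045973e-05
 1.11465441e+00 9.68105305e-01] [ 0.15967974 -0.10387252  0.52120964] 1.5
```

View pics/c2.png

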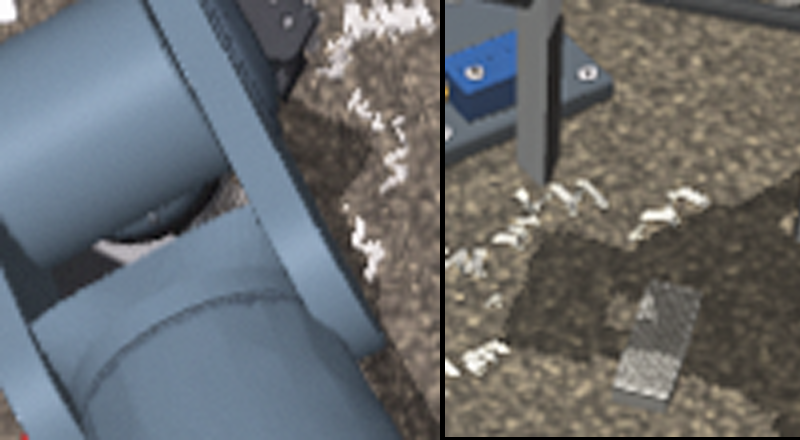

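The scene view shows the bar between the open fingers at crop (660,340), unobstructed. The left finger hangs clear of the nest.

Emit:
apply_moves --pt "0 0 2 0 -1" --pt "0 0 4 0 -1" --pt "0 0 6 0 -1" --pt "0 0 7 0 -1" --pt "0 0 7.6 0 -1" --pt "0 0 8 0 -1" --pt "0 0 8.2 0 -1" --pt "0 0 8.2 0 -1"

```text
time: 2.4
tcp_pos: [464.2, 399.9, 4.0]
eef_rot: [0.845, 0.534, 0.0, 0.0]
force: [-0.6, -0.1, 0.4]
width: 94.0
grasp_force: 0.0
```

Emit:
apply_moves --pt "0 0 0 0 0.3" --pt "0 0 0 0 0.6" --pt "0 0 0 0 0.8" --pt "0 0 0 0 0.9" --pt "0 0 0 0 1" --pt "0 0 0 0 1" --pt "0 0 0 0 1" --pt "0 0 0 0 1"

```text
time: 3.2
tcp_pos: [463.9, 399.7, 3.4]
eef_rot: [0.845, 0.534, -0.0, 0.0]
force: [0.1, 0.3, 0.7]
width: 33.2
grasp_force: 0.0
```

Emit:
apply_moves --pt "0 0 0 0 1" --pt "0 0 0 0 1" --pt "0 0 0 0 1" --pt "0 0 0 0 1" --pt "0 0 0 0 1"

```text
time: 3.7
tcp_pos: [463.9, 399.7, 3.5]
eef_rot: [0.845, 0.534, 0.0, 0.0]
force: [0.5, -0.0, -0.6]
width: 21.3
grasp_force: 30.0
```

Emit:
apply_moves --pt "0 0 -1 0 1" --pt "0 0 -3 0 1" --pt "0 0 -5 0 1" --pt "0 0 -6 0 1" --pt "0 0 -6 0 1"

```text
time: 4.2
tcp_pos: [465.0, 400.4, 65.6]
eef_rot: [0.845, 0.534, 0.002, 0.0]
force: [-0.7, 1.0, -0.9]
width: 21.1
grasp_force: 30.0
```

Run:
```python
from h import *
s=env.get_state();r=R.from_quat(s["eef_rot"]).as_matrix();print(r.round(3),s["tcp_pos"],s["width"],s["grasp_force"],s["force"],s["ft_torque"],s["time"])
q=snapshot("scene")
cv2.imwrite("pics/c3.png",big(q[:,:,::-1],270,170,160,180,3.3))
```

```text
[[ 0.429  0.903  0.003]
 [ 0.903 -0.429  0.002]
 [ 0.003  0.002 -1.   ]] [464.9609022  400.43496002  65.56767304] 21.12327533652055 29.99970853328705 [-0.68733352  0.97936649 -0.92478227] [-0.05131349  0.03630292 -0.05386875] 4.2
```

View pics/c3.png

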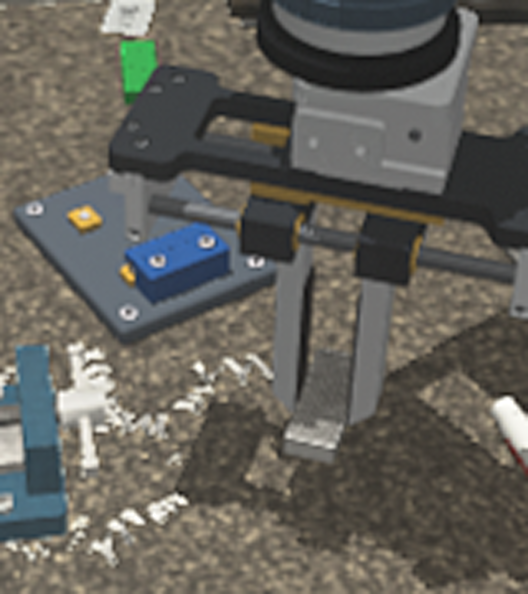

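The bar is held level between the fingers at about crop (325,400). Next I carry it above the nest, short of the lip and clear of the pads.

Emit:
apply_moves --pt "-2 2 0 -6 1" --pt "-4.5 4 0 -12 1" --pt "-7 6 0 -18 1" --pt "-9.5 8.5 0 -24 1" --pt "-12 11 0 -31 1" --pt "-14 13 0 -38 1" --pt "-15.5 14.2 0 -45 1" --pt "-16.1 14.7 0 -49.4 1" --pt "-16.1 14.7 0 -49.4 1" --pt "-16.1 14.7 1 -49.4 1" --pt "-16.1 14.7 2 -49.4 1" --pt "-16.1 14.7 2 -49.4 1"

```text
time: 5.45
tcp_pos: [525.3, 191.4, 40.8]
eef_rot: [0.545, 0.839, -0.002, -0.002]
force: [-0.7, -0.4, -2.3]
width: 21.4
grasp_force: 30.0
```

Run:
```python
from h import *
s=env.get_state();r=R.from_quat(s["eef_rot"]).as_matrix();print(r.round(3),s["tcp_pos"],s["width"],s["force"],s["time"])
q=snapshot("scene")
cv2.imwrite("pics/c4.png",big(q[:,:,::-1],250,170,130,110,5))
```

```text
[[-0.406  0.914 -0.005]
 [ 0.914  0.406 -0.001]
 [ 0.001 -0.005 -1.   ]] [525.30210563 191.40967195  40.82608106] 21.384147385911774 [-0.67939692 -0.38702297 -2.2547164 ] 5.45
```

View pics/c4.png

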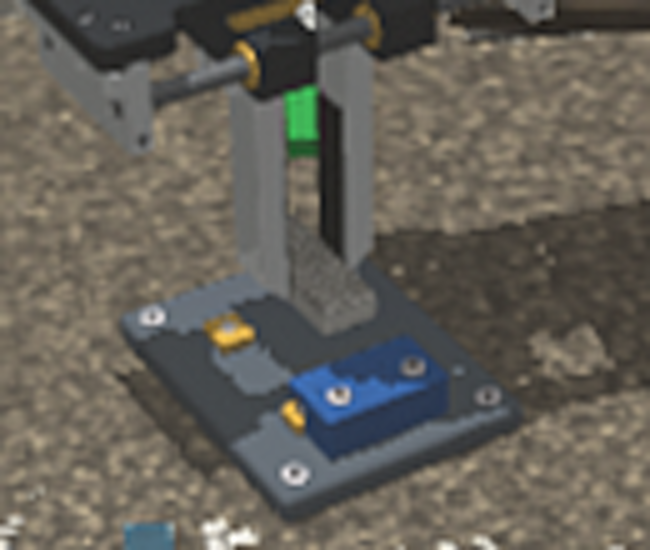

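Run:
```python
from h import *
f=lambda c:(np.array(c,float)+.5)/5-.5+[250,170]
Y=np.radians(24);M=np.array([[np.cos(Y),np.sin(Y)],[-np.sin(Y),np.cos(Y)]])
C=ray("scene",f([(120,322),(250,272),(518,408),(290,512)]),12)[:,:2];o=C[[0,3]].mean(0)
N=lambda c,z:(M@(ray("scene",f(c),z)[:,:2]-o0).T).T.round(1)
o0=np.array([521.06,209.16])
print("corners",N([(120,322),(518,408),(290,506)],12))
print("end bottom",N([(332,333),(376,313)],37.3)); print("end top",N([(325,310),(376,290)],47.3))
print("stop top",N([(292,382),(410,338),(445,372),(330,425)],31))
print("pad top",N([(205,325),(240,312),(254,338),(219,350)],18))
print("tcp",M@(np.array([525.3,191.4])-o0))
```

```text
corners [[ 49.  -59.3]
 [-47.6  59.6]
 [ 47.3  61.5]]
end bottom [[  2.6  15.7]
 [-16.7  14. ]]
end top [[  4.5  14.2]
 [-16.8  13.8]]
stop top [[ 24.6  25. ]
 [-23.6  25.8]
 [-23.5  48.4]
 [ 25.4  51.7]]
pad top [[ 26.7 -34.2]
 [ 12.  -34.2]
 [ 15.4 -18. ]
 [ 29.6 -18.6]]
tcp [ -3.35021004 -17.94913069]
```

The bar's end is about 10 mm short of the lip and its side about 10 mm off the pads, as planned. Lowering.

Emit:
apply_moves --pt "0 0 1 0 1" --pt "0 0 1.8 0 1" --pt "0 0 2.2 0 1" --pt "0 0 2.3 0 1" --pt "0 0 2.3 0 1" --pt "0 0 2.3 0 1"

```text
time: 6.1
tcp_pos: [527.8, 191.2, 20.8]
eef_rot: [0.545, 0.838, 0.0, 0.0]
force: [0.4, 0.2, -1.1]
width: 21.3
grasp_force: 30.0
```

Emit:
apply_moves --pt "0 0 0.2 0 1" --pt "0 0 0.35 0 1" --pt "0 0 0.45 0 1" --pt "0 0 0.48 0 1" --pt "0 0 0.48 0 1"

```text
time: 6.6
tcp_pos: [527.4, 191.2, 15.6]
eef_rot: [0.545, 0.839, -0.0, -0.0]
force: [0.6, 0.9, -1.3]
width: 21.5
grasp_force: 30.0
```

Emit:
apply_moves --pt "0 0 0.03 0 1" --pt "0 0 0.05 0 1" --pt "0 0 0.05 0 1"

```text
time: 6.9
tcp_pos: [527.5, 191.2, 15.4]
eef_rot: [0.545, 0.839, -0.0, 0.0]
force: [-0.4, -0.8, 1.1]
width: 21.6
grasp_force: 30.0
```

Emit:
apply_moves --pt "0 0 0.03 0 1" --pt "0 0 0.03 0 1" --pt "0 0 0.03 0 1"

```text
time: 7.2
tcp_pos: [527.6, 191.2, 15.4]
eef_rot: [0.545, 0.839, -0.0, -0.0]
force: [-3.3, -1.8, 5.7]
width: 21.6
grasp_force: 30.0
```

Emit:
apply_moves --pt "0.2 0 -0.02 0 1" --pt "0.5 0 -0.02 0 1" --pt "0.8 0 -0.02 0 1" --pt "1.1 0 -0.02 0 1" --pt "1.4 0 -0.02 0 1" --pt "1.6 0 -0.02 0 1" --pt "1.6 0 -0.02 0 1" --pt "1.6 0 -0.02 0 1"

```text
time: 8.0
tcp_pos: [521.3, 206.2, 15.4]
eef_rot: [0.545, 0.838, 0.001, 0.0]
force: [0.5, -0.1, 4.4]
width: 21.5
grasp_force: 30.0
```

```bash
cat > st.py <<'E'
from h import *
s=env.get_state();Y=np.radians(24);M=np.array([[np.cos(Y),np.sin(Y)],[-np.sin(Y),np.cos(Y)]])
print("nest-frame tcp from seat guess",(M@(s["tcp_pos"][:2]-[524.4,211.4])).round(2),"z",s["tcp_pos"][2].round(2),"F",(M@s["force"][:2]).round(1),s["force"][2].round(1),"Tz",s["ft_torque"].round(2),"yaw",np.degrees(np.arctan2(*R.from_quat(s["eef_rot"]).as_matrix()[1::-1,1])).round(2),s["time"])
E
python3 st.py
```

```text
nest-frame tcp from seat guess [-4.97 -3.45] z 15.44 F [ 0.4 -0.4] 4.4 Tz [-0.09 -0.07  0.02] yaw 23.96 8.0
```

Emit:
apply_moves --pt "0 0.1 0 0 1" --pt "0 0.2 0 0 1" --pt "0 0.3 0 0 1" --pt "0 0.35 0 0 1" --pt "0 0.35 0 0 1"

```text
time: 8.5
tcp_pos: [522.6, 206.9, 15.4]
eef_rot: [0.545, 0.839, -0.002, -0.002]
force: [-5.7, -2.5, 12.2]
width: 21.5
grasp_force: 30.0
```

```bash
python3 st.py
```

```text
nest-frame tcp from seat guess [-3.43 -3.36] z 15.39 F [-6.2  0.1] 12.2 Tz [-0.59  1.19  0.03] yaw 23.98 8.5
```

Emit:
apply_moves --pt "0 0.05 0 0 1" --pt "0 0.1 0 0 1" --pt "0 0.1 0 0 1"

```text
time: 8.8
tcp_pos: [523.5, 207.3, 15.4]
eef_rot: [0.545, 0.839, -0.002, -0.002]
force: [-6.1, -2.7, 12.0]
width: 21.6
grasp_force: 30.0
```

```bash
python3 st.py
```

```text
nest-frame tcp from seat guess [-2.48 -3.35] z 15.4 F [-6.7  0. ] 12.0 Tz [-0.61  1.14 -0.04] yaw 23.98 8.8
```

Emit:
apply_moves --pt "0 0.0 -0.04 0 1" --pt "0 0.05 -0.05 0 1" --pt "0 0.1 -0.05 0 1" --pt "0 0.1 -0.05 0 1"

```text
time: 9.2
tcp_pos: [524.4, 207.8, 15.4]
eef_rot: [0.545, 0.839, -0.001, -0.002]
force: [-5.3, -2.3, 8.2]
width: 21.7
grasp_force: 30.0
```

```bash
python3 st.py
```

```text
nest-frame tcp from seat guess [-1.46 -3.3 ] z 15.41 F [-5.7  0.1] 8.2 Tz [-0.44  0.85  0.02] yaw 23.97 9.2
```

Emit:
apply_moves --pt "0 0.05 0 0 1" --pt "0 0.1 0 0 1" --pt "0 0.1 0 0 1"

```text
time: 9.5
tcp_pos: [525.3, 208.2, 15.4]
eef_rot: [0.545, 0.839, -0.001, -0.002]
force: [-4.7, -2.5, 8.2]
width: 21.3
grasp_force: 30.0
```

```bash
python3 st.py
```

```text
nest-frame tcp from seat guess [-0.47 -3.28] z 15.41 F [-5.3 -0.3] 8.2 Tz [-0.44  0.8   0.  ] yaw 23.97 9.5
```

Emit:
apply_moves --pt "0 0.05 -0.02 0 1" --pt "0 0.1 -0.03 0 1" --pt "0 0.1 -0.03 0 1"

```text
time: 9.8
tcp_pos: [525.6, 208.4, 15.4]
eef_rot: [0.545, 0.839, -0.002, -0.002]
force: [-6.0, -2.6, 9.3]
width: 21.5
grasp_force: 30.0
```

```bash
python3 st.py
```

```text
nest-frame tcp from seat guess [-0.12 -3.25] z 15.41 F [-6.6  0. ] 9.3 Tz [-0.6   1.04 -0.01] yaw 23.98 9.8
```

Emit:
apply_moves --pt "0 0.05 0 0 1" --pt "0 0.07 0 0 1" --pt "0 0.07 0 0 1"

```text
time: 10.1
tcp_pos: [525.6, 208.4, 15.4]
eef_rot: [0.545, 0.839, -0.003, -0.003]
force: [-8.5, -3.8, 11.5]
width: 21.6
grasp_force: 30.0
```

```bash
python3 st.py
```

```text
nest-frame tcp from seat guess [-0.11 -3.24] z 15.4 F [-9.3  0. ] 11.5 Tz [-0.85  1.48  0.06] yaw 23.99 10.1
```

Contact with the pads is found: the TCP stopped while the force kept rising, right where predicted. I ease that push a little and advance to the end stop.

Emit:
apply_moves --pt "0 -0.1 -0.03 0 1" --pt "0 -0.15 -0.05 0 1" --pt "0.1 -0.15 -0.05 0 1" --pt "0.2 -0.15 -0.05 0 1" --pt "0.2 -0.15 -0.05 0 1"

```text
time: 10.6
tcp_pos: [525.2, 209.3, 15.4]
eef_rot: [0.545, 0.839, -0.002, -0.001]
force: [-1.8, -5.0, 1.3]
width: 21.5
grasp_force: 30.0
```

```bash
python3 st.py
```

```text
nest-frame tcp from seat guess [-0.13 -2.22] z 15.44 F [-3.7 -3.8] 1.3 Tz [-1.2   0.47 -0.02] yaw 24.0 10.6
```

Emit:
apply_moves --pt "0.05 0 0 0 1" --pt "0.1 0 0 0 1" --pt "0.1 0 0 0 1"

```text
time: 10.9
tcp_pos: [525.2, 209.4, 15.5]
eef_rot: [0.545, 0.839, -0.002, 0.0]
force: [-0.9, -9.3, -0.7]
width: 21.5
grasp_force: 30.0
```

```bash
python3 st.py
```

```text
nest-frame tcp from seat guess [-0.08 -2.15] z 15.46 F [-4.6 -8.1] -0.7 Tz [-1.87  0.26  0.  ] yaw 24.02 10.9
```

The y travel stopped at Fy≈8 N, slightly earlier than guessed. I ease off x to check that this is the stop and not pad friction, and press slightly down.

Emit:
apply_moves --pt "0 -0.05 0.02 0 1" --pt "0 -0.13 0.03 0 1" --pt "0 -0.13 0.03 0 1" --pt "0 -0.13 0.03 0 1"

```text
time: 11.3
tcp_pos: [525.1, 209.4, 15.5]
eef_rot: [0.545, 0.839, -0.001, 0.001]
force: [1.9, -7.0, -0.6]
width: 21.4
grasp_force: 30.0
```

```bash
python3 st.py
```

```text
nest-frame tcp from seat guess [-0.15 -2.15] z 15.53 F [-1.2 -7.2] -0.6 Tz [-1.47 -0.27 -0.03] yaw 23.99 11.3
```

Emit:
apply_moves --pt "0.03 0 0 0 1" --pt "0.06 0 0 0 1" --pt "0.06 0 0 0 1"

```text
time: 11.6
tcp_pos: [525.2, 209.4, 15.6]
eef_rot: [0.545, 0.839, -0.001, 0.001]
force: [2.6, -9.0, -1.6]
width: 21.4
grasp_force: 30.0
```

```bash
python3 st.py
```

```text
nest-frame tcp from seat guess [-0.12 -2.12] z 15.56 F [-1.3 -9.3] -1.6 Tz [-1.84 -0.37 -0.01] yaw 24.01 11.6
```

It is the end stop: Fx≈1, no bed load, and no further travel. Next I ease y, push x onto the pads with a light downward press, then restore y.

Emit:
apply_moves --pt "-0.1 0 0.02 0 1" --pt "-0.15 0.1 0.02 0 1" --pt "-0.15 0.2 0.02 0 1" --pt "-0.15 0.3 0.02 0 1" --pt "-0.15 0.3 0.02 0 1"

```text
time: 12.1
tcp_pos: [525.3, 209.4, 15.4]
eef_rot: [0.544, 0.839, -0.004, -0.002]
force: [-10.4, -10.3, 9.9]
width: 21.5
grasp_force: 30.0
```

```bash
python3 st.py
```

```text
nest-frame tcp from seat guess [-0.02 -2.18] z 15.43 F [-13.7  -5.2] 9.9 Tz [-1.99  1.82  0.02] yaw 24.03 12.1
```

Emit:
apply_moves --pt "0.05 0 0 0 1" --pt "0.1 0 0 0 1" --pt "0.15 0 0 0 1" --pt "0.15 0 0 0 1"

```text
time: 12.5
tcp_pos: [525.2, 209.5, 15.4]
eef_rot: [0.544, 0.839, -0.004, -0.001]
force: [-8.3, -15.5, 9.7]
width: 21.3
grasp_force: 30.0
```

```bash
python3 st.py
```

```text
nest-frame tcp from seat guess [-0.02 -2.1 ] z 15.43 F [-13.8 -10.8] 9.7 Tz [-2.93  1.4  -0.  ] yaw 24.07 12.5
```

Emit:
apply_moves --pt "0 -0.03 -0.03 0 1" --pt "0 -0.06 -0.04 0 1" --pt "0 -0.06 -0.04 0 1" --pt "0 -0.06 -0.04 0 1" --pt "0 -0.06 -0.04 0 1" --pt "0 -0.06 -0.04 0 1" --pt "0 -0.06 -0.04 0 1" --pt "0 -0.06 -0.04 0 1"

```text
time: 13.3
tcp_pos: [525.2, 209.5, 15.5]
eef_rot: [0.544, 0.839, -0.004, -0.0]
force: [-4.6, -12.9, 4.1]
width: 21.5
grasp_force: 30.0
```

```bash
python3 st.py
python3 - <<'E'
from h import *
q=snapshot("scene");t=snapshot("top")
cv2.imwrite("pics/c5.png",big(q[:,:,::-1],250,170,120,110,5))
E
python3 st.py
```

```text
nest-frame tcp from seat guess [-0.02 -2.11] z 15.46 F [-9.5 -9.9] 4.1 Tz [-2.57  0.81 -0.02] yaw 24.05 13.3
nest-frame tcp from seat guess [-0.05 -2.12] z 15.45 F [ -9.5 -11.1] 4.8 Tz [-2.63  0.86  0.01] yaw 24.04 13.4
```

View pics/c5.png

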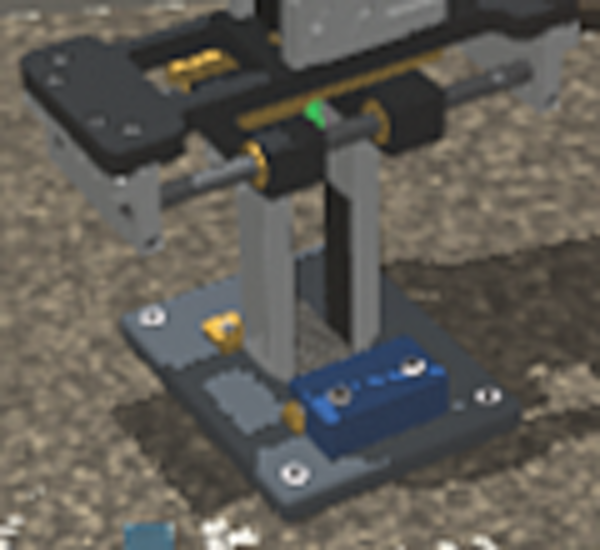

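The picture shows the bar's end under the lip at crop (330,360), with the +x finger in the gap between the brass pads. Forces hold steady at about 9.5 N into the pads and 10–11 N into the stop, with a light bed load. Torque about the vertical is near 0, so both pads are loaded. Handing in.

```bash
python3 -c "
from bench import env
print(env.sign_off())"
```

```text
the job is handed in; nothing more can be done
None
```

I handed the job in with the gripper still holding the insert flat in the corner of the nest, its end under the lip. It was pushing about 10 N into the side pads and 10–11 N into the end stop, at 13.4 s on the robot's clock. Contact with the stop and both pads is judged from force and torque readings, because the pictures alone could be off by 2–4 mm.

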